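Lay a box frame face down against the stop

ROBOT

A 6-joint arm with a two-finger parallel gripper is mounted at the origin on the work surface. World frame = base frame: x ahead of the robot, y to its left, z up, the work surface at z = 0. Lengths are in mm, angles in rad, forces in N, time in s.
With the tool pointing down it reaches from about 275 to 750 mm from the base axis. Payload 10.2 kg.
Tool frame: the origin (TCP) lies at the very end of the fingers, on their centre line; the grasp point (between the pads) lies 19 mm behind it; y points along the fingers, x is the direction in which the jaws open and shut, and the axes are right-handed (so a half turn about y gives the same grasp; the last joint's range is limited). The gripper opens to 85 mm and grips with 20 to 120 N. Pads are 22 mm wide; open, the fingers measure 114 mm over their backs; the gripper's body (76 mm by 85 mm) begins 54 mm behind the grasp point. The pads swing forward as they close: fully open they stand 13 mm farther back than shut.
Start: joints at [0.952, 0.313, 1.498, -0, 1.331, -0.223], TCP at [202.425, 484.412, 231.294] pointing down, gripper open.
Joint ranges: [-2.94, 2.94], [-0.97, 2.17], [0.19, 2.56], [-1.23, 4.37], [0.02, 3.11], [-2.88, 2.88]. Speed limits (rad/s): [2.39, 2.39, 3.01, 3.14, 3.14, 3.14].

INTERFACE

Orientations are given as a unit quaternion [w, x, y, z].
In Python, from rig import telemetry, imaging, ctrl gives the robot as it stands.
- The arm moves only by the shell command python3 -m handwheel 'ROWS' [FORCE]. ROWS is JSON, a list of rows, each an object with "delta_pos": the shift along the tool's x, y, z in cm, a list of three; "twist": the turn, a rotation vector about the tool's x, y, z in rad, a list of three; "jaw": the opening, from 0 (shut) to 1 (fully open). A call has exactly 10 rows; each row is the pose to reach, as a shift and turn from the pose commanded when the call began, along the tool's axes at that moment; what a row does not reach only later rows make up. A row lasts 1/12 s, in which the tool goes at most 41.7 mm and 7.16 degrees, less where a joint would pass 70% of its speed; a pose out of reach is approached as far as the arm can. A call with a gripper value outside its range is refused whole. The fingers move at their own pace and stop on an object; FORCE is the grip in N (left out, the last holds). Time passes only in rows, so rows that repeat a pose let the fingers close, or fill a call up. It gives the time, the measured TCP pose, the force and the opening at its end, in the units of the state.
- telemetry.sense(): the state, without advancing time (a new reading comes with each control period).
- imaging.capture(name): name is "side" or "top" or "wrist"; returns a dict with "frame" (384x512x3 uint8, red, green, blue), "z_map" (384x512 float32, mm along the optical axis (not along the pixel's ray), 0 where there is no reading), "fx", "fy", "cx", "cy" (pixels), "rvec" (rotation vector, rad) and "tvec" (3), from world to camera coordinates, as OpenCV has them. Camera axes: x right, y down, z forward; pixel columns grow to the right and rows downward; lengths in mm; the calibration is good to about 2 mm. A picture is of the moment at which its call begins.
- ctrl.finish_job(): hands the job in, once; it reports no verdict.
The state is a dict: "time_s": time; "joints": joint angles; "dq": joint speeds; "tau": joint torques, N m; "eef_pos": TCP position; "ee_rot": TCP orientation; "force": force on the tool from outside, world axes, zero at the start; "wrist_torque": the same for the moment, N m; "grip_width": opening from 0.0 (shut) to 1.0 (fully open).
Only numpy, scipy, OpenCV 4.12 (cv2) and the standard library are available. Lean on these libraries where they do the work, as an engineer would, in place of code of your own. Each camera call takes 0.05 s, during which the arm holds its last target.

TASK

Tip the larger of the two standing oak box frames over by pushing high on its back, so that it lands glass side down inside the rectangle marked on the fitting board, not yet touching the stop strip. Then push it along the board, lying flat, until its end rests square against the stop strip, still between the side lines. Only push with the fingers, never lift or carry it, and leave the smaller frame and all the other things as they are.

Things in the scene. Friction and masses are not known exactly. Their poses are not given: they have to be found in the camera images.
- board: Fitting board, light wood, fixed at a varying yaw. Origin at bench level below the marked rectangle's middle; x points to the stop strip, z up; top face at z = 12 mm; spans x -195 to 155, y -160 to 160 mm. Flush dark inlaid lines mark the rectangle: near line at x = -105 mm, side lines at y = -85 and 85 mm (inner edges). Its far side is the stop strip, face at x = 105 mm.
- stop (a point): Middle of the foot of the stop strip's stop face, at the board's top face. The strip is dark wood, fixed across the board, 170 mm long along the board's y, 25 mm thick, 25 mm high above the board. Axes as the board's.
- big_frame: Larger oak box frame, loose, solid to the touch: 45 mm thick (x), 110 wide (y), 140 tall (z), 0.25 to 0.5 kg. Starts upright on the board, within 5 degrees of square, glass side (+x) toward the stop strip, card back with two brass turn buttons (-x) away from it, foot 17 to 37 mm over the near line. Origin: centre of its underside as it stands. Lying face down: z to the stop, x down, 45 mm high.
- big_mid (a point): Middle of the larger frame's volume, 70 mm along its z from its origin.
- big_foot (a point): Middle of the larger frame's front lower edge (glass side), 22.5 mm along its x from its origin. A high push on the back tips it about this edge, which stays nearly in place; past about 18 degrees (45 mm of travel at the top) it falls over by itself.
- small_frame: Smaller oak box frame, loose bystander standing on the board near one end of the stop strip at board y about +125 mm: 35 mm thick (x), 70 mm wide (y), 95 mm tall (z). Origin: centre of its underside.
- cork_pad0: Cork bumper pad, disc 36 mm across, 8 mm high, loose bystander lying on the board outside the rectangle on its +y side. Origin: centre of underside.
- cork_pad1: Cork bumper pad like the other, on the board outside the rectangle on its -y side. Origin: centre of underside.
- easel_back: Brass hinged easel back, folded and lying flat, 80 x 45 mm, 10 mm high, loose bystander on the board outside the rectangle on its -y side. Origin: centre of underside.
- oak_square: Square oak frame, 160 mm outside, 18 mm high, loose bystander lying on the grey cast iron turntable (270 mm across, 44 mm high) at the left of the bench. Origin: centre of underside.
- tacker: Blue steel staple tacker, 150 mm long (x), 26 mm wide, 75 mm high, loose bystander on the bench at the right. Origin: centre of underside.
- mat_cutter: Green plastic mat cutter, 130 x 60 mm, 60 mm high, loose bystander on the bench at the right. Origin: centre of underside.
There are look-alikes about, which are no part of the job. What is shaped like the big_frame but blue, green or red is not meant.

How it is judged:
By the outcome, as a careful person would: the job done as asked, in the order asked, and still so for the second after the job is handed in, with the robot touching nothing.
It also fails if it takes over 51 s, if anything falls off the work surface, if the arm or the gripper's body presses on something with over 40 N, if the wrist force passes 120 N, or if a joint passes its speed limit or range.

## Working session

There is one attempt and no reset: what is moved stays moved. The work goes in short steps, Python scripts to look and compute and a shell command to move; the robot and the scene stay as the last step left them, time stands still between calls to the robot, and variables do not carry over. Pictures are saved under pics/ and viewed, and the job is handed in when it is done.

```bash
ls; mkdir -p pics
cat > h.py <<'E'
import numpy as np, cv2, pickle
from rig import telemetry, imaging, ctrl
def cap(n,tag):
    d=imaging.capture(n); cv2.imwrite(f'pics/{tag}.png',cv2.cvtColor(d['frame'],cv2.COLOR_RGB2BGR)); pickle.dump(d,open(f'{tag}.pkl','wb')); return d
def ray(d,u,v):
    R,_=cv2.Rodrigues(np.array(d['rvec'],float)); t=np.array(d['tvec'],float).ravel()
    c=-R.T@t; r=R.T@np.array([(u-d['cx'])/d['fx'],(v-d['cy'])/d['fy'],1.]); return c,r
def onz(d,u,v,z):
    c,r=ray(d,u,v); return c+r*(z-c[2])/r[2]
def pts(d):
    R,_=cv2.Rodrigues(np.array(d['rvec'],float)); t=np.array(d['tvec'],float).ravel()
    v,u=np.mgrid[:384,:512]; Z=d['z_map']
    P=np.stack([(u-d['cx'])/d['fx']*Z,(v-d['cy'])/d['fy']*Z,Z],-1)
    return (P-t)@R
def proj(d,p):
    return cv2.projectPoints(np.array(p,float).reshape(-1,3),np.array(d['rvec'],float),np.array(d['tvec'],float),np.array([[d['fx'],0,d['cx']],[0,d['fy'],d['cy']],[0,0,1.]]),None)[0][:,0]
E
python3 - <<'E'
from h import *
print(telemetry.sense())
for n in('side','top','wrist'):
    d=cap(n,n+'0'); print(n,ray(d,256,192))
E
```

```text
pics
{'time_s': 0.0, 'joints': array([ 9.51602717e-01,  3.13444018e-01,  1.49840326e+00, -1.38910869e-05,
        1.33097503e+00, -2.23407893e-01]), 'dq': array([ 0.00116612, -0.00054044,  0.00121044,  0.0009054 , -0.00109528,
        0.00114346]), 'tau': array([-2.94603024e-04, -4.12276483e+01, -2.59739345e+01, -2.52772115e-04,
        4.33204608e-03,  1.50534271e-05]), 'eef_pos': array([202.28109967, 484.20716211, 230.75085786]), 'ee_rot': array([-0.58838336,  0.5887019 ,  0.39153599, -0.39234509]), 'force': array([ 0.33482735,  0.86869794, -0.06842954]), 'wrist_torque': array([-0.02504308,  0.03003771,  0.06683296]), 'grip_width': 0.9976920742544667}
side (array([ 328.49240325, 1115.43223298, 1286.17071271]), array([ 0.13454919, -0.6697407 , -0.73041114]))
top (array([ 394.89226006,   34.5920473 , 1391.21306805]), array([ 0.08997525, -0.01206899, -0.99604096]))
wrist (array([132.55884349, 513.99179617, 373.95100701]), array([ 0.26951188, -0.13577772, -0.95361851]))
```

View pics/top0.png

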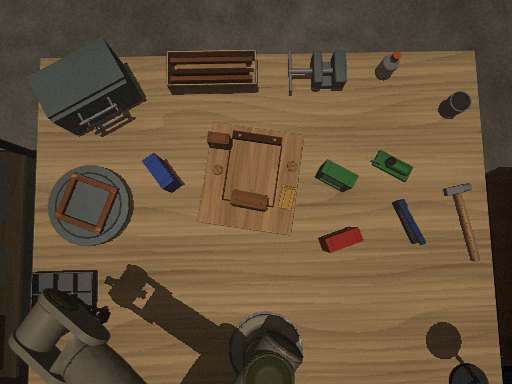

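View pics/side0.png

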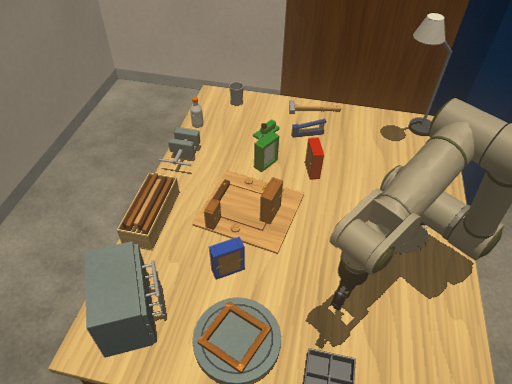

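Run:
```python
from h import *
d=pickle.load(open('top0.pkl','rb')); s=pickle.load(open('side0.pkl','rb'))
a=cv2.resize(cv2.imread('pics/top0.png')[115:245,190:310],None,fx=4.5,fy=4.5,interpolation=cv2.INTER_CUBIC)
cv2.imwrite('pics/crop_top.png',a)
a=cv2.resize(cv2.imread('pics/side0.png')[165:255,185:315],None,fx=6,fy=6,interpolation=cv2.INTER_CUBIC)
cv2.imwrite('pics/crop_side.png',a)
print(d['fx'],s['fx'])
P=pts(d)
for u,v in[(240,225),(260,225),(255,165),(249,194),(240,193),(258,197),(218,137),(256,134)]: print(u,v,P[v,u].round(1))
```

```text
405.25095124008413 425.0335246945802
240 225 [408.5  74.5  13.8]
260 225 [407.    6.9  13. ]
255 165 [613.2  19.2   9.4]
249 194 [501.4  41.2 149.4]
240 193 [504.6  68.7 154. ]
258 197 [491.7  13.7 146.9]
218 137 [691.9 137.7 106.1]
256 134 [715.6  13.7  37.1]
```

View pics/crop_top.png

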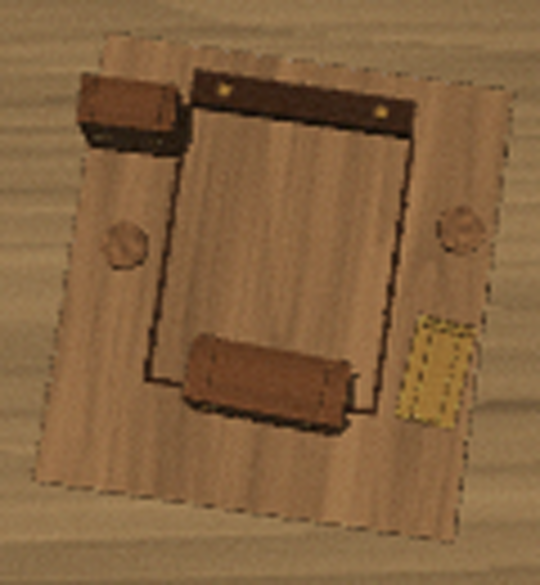

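View pics/crop_side.png

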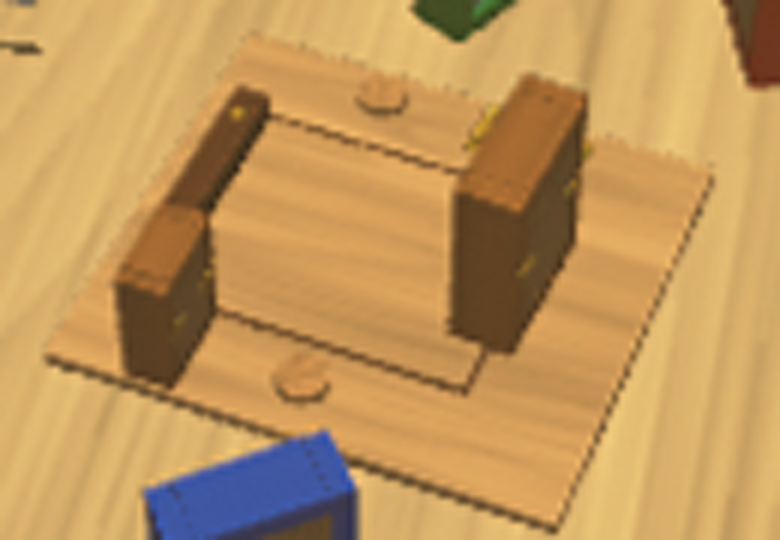

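```bash
cat >> h.py <<'E'
def rigid2(A,B):
    A=np.array(A,float);B=np.array(B,float);a=A.mean(0);b=B.mean(0)
    H=(A-a).T@(B-b); th=np.arctan2(H[0,1]-H[1,0],H[0,0]+H[1,1]); R=np.array([[np.cos(th),-np.sin(th)],[np.sin(th),np.cos(th)]])
    t=b-R@a; return th,t,(A@R.T+t-B)
E
python3 - <<'E'
from h import *
d=pickle.load(open('top0.pkl','rb')); s=pickle.load(open('side0.pkl','rb'))
ft=lambda u,v:(u/4.5+190-.4,v/4.5+115-.4)
fs=lambda u,v:(u/6+185-.4,v/6+165-.4)
loc=[(155,160),(155,-160),(-195,-160),(-195,160)]
top=[(108,33),(512,90),(455,542),(37,485)]
side=[(45,357),(250,33),(712,178),(557,530)]
B={}
for nm,cam,f,px in(('top',d,ft,top),('side',s,fs,side)):
    w=[onz(cam,*f(*p),12)[:2] for p in px]; th,t,r=rigid2(loc,w); print(nm,np.degrees(th),t,r.round(1).tolist()); B[nm]=(th,t)
th=(B['top'][0]+B['side'][0])/2;t=(B['top'][1]+B['side'][1])/2
print('avg',np.degrees(th),t)
R=np.array([[np.cos(th),-np.sin(th)],[np.sin(th),np.cos(th)]])
np.save('board.npy',[th,*t])
inb=lambda p:((p[:2]-t)@R).round(1)
print('line corners', [inb(onz(d,*ft(*p),12)) for p in[(150,377),(375,408)]],'strip top front',[inb(onz(d,*ft(*p),37)) for p in[(193,106),(412,137)]])
print('side: near line corner +y',inb(onz(s,*fs(465,390),12)))
print('frame top corners top view',[inb(onz(d,*ft(*p),152)) for p in[(200,335),(352,362),(345,425),(187,398)]])
print('frame top corners side',[inb(onz(s,*fs(*p),152)) for p in[(530,74),(586,93),(520,212),(455,190)]])
print('foot corners side (front+y, back+y)',[inb(onz(s,*fs(*p),12)) for p in[(450,332),(512,352),(576,242)]])
P=pts(d); m=(P[...,2]>135)&(P[...,2]<165)&(abs(P[...,0]-510)<80)&(abs(P[...,1]-40)<100)
q=P[m]; print(len(q),q.mean(0)); print(cv2.minAreaRect(((q[:,:2]-t)@R).astype(np.float32)))
E
```

```text
top -9.203129964546676 [588.45263659  29.21085419] [[-0.3, 2.5], [-0.2, -2.3], [-0.5, -1.4], [1.0, 1.2]]
side -9.677544243827064 [588.83747649  35.97697213] [[3.0, 0.3], [-0.8, 2.1], [-2.6, -4.4], [0.4, 2.0]]
avg -9.44033710418687 [588.64505654  32.59391316]
line corners [array([-103.5,   82.6]), array([-102.5,  -89.4])] strip top front [array([102.6,  79.3]), array([102.7, -87.9])]
side: near line corner +y [-104.8   83.8]
frame top corners top view [array([-79.2,  41.8]), array([-82.7, -63.5]), array([-125.9,  -64.7]), array([-123. ,   44.2])]
frame top corners side [array([-87.7, -63.1]), array([-125.9,  -60.8]), array([-122.7,   49. ]), array([-80.2,  47.4])]
foot corners side (front+y, back+y) [array([-78.8,  43.5]), array([-121.5,   43.6]), array([-128. ,  -60.7])]
527 [485.41683713  41.7076072  152.19421696]
((-102.8834457397461, -7.9646148681640625), (109.72086334228516, 45.03481674194336), 87.49382019042969)
```

Candidates in the top view: the oak frame at (249,200), the smaller oak frame at (218,141), and the blue (161,172), green (337,175) and red (342,239) frames. The oak one at (249,200) is the target. It measures 45 x 110 mm on top, its top is at z = 152, it stands on the near line, and the enlarged side crop shows its brass buttons facing away from the strip. Next I work out the approach.

```bash
cat >> h.py <<'E'
from scipy.spatial.transform import Rotation as Ro
def plan(yaw_deg,pos,ref=None):
    s=telemetry.sense(); q=s['ee_rot']; R0=Ro.from_quat([q[1],q[2],q[3],q[0]]).as_matrix()
    best=None
    for sg in(1,-1):
        a=np.radians(yaw_deg); x=sg*np.array([-np.sin(a),np.cos(a),0]); y=np.array([0,0,-1.]); Rt=np.stack([x,y,np.cross(x,y)],1)
        rv=Ro.from_matrix(R0.T@Rt).as_rotvec()
        if best is None or np.linalg.norm(rv)<np.linalg.norm(best): best=rv
    print('t',s['time_s'],'pos',s['eef_pos'].round(1),'F',s['force'].round(1),'grip',round(s['grip_width'],2))
    print('delta cm',(R0.T@(np.array(pos)-s['eef_pos'])/10).round(2),'twist',best.round(3)); print('tool axes in world (cols)\n',R0.round(3))
def b2w(x,y):
    th,tx,ty=np.load('board.npy'); return np.array([tx+np.cos(th)*x-np.sin(th)*y, ty+np.sin(th)*x+np.cos(th)*y])
def w2b(p):
    th,tx,ty=np.load('board.npy'); R=np.array([[np.cos(th),-np.sin(th)],[np.sin(th),np.cos(th)]]); return (np.array(p)[...,:2]-[tx,ty])@R
E
python3 - <<'E'
from h import *
p=b2w(-175,-5); print(p); plan(-11.8,[*p,231])
E
```

```text
[415.19499082  56.36521313]
t 0.15 pos [202.3 484.2 230.9] F [-0.5 -0.3 -0.7] grip 1.0
delta cm [-3.127e+01  1.000e-02 -3.614e+01] twist [-0.    -0.19  -0.001]
tool axes in world (cols)
 [[ 0.386 -0.001 -0.923]
 [ 0.923 -0.001  0.386]
 [-0.001 -1.     0.   ]]
```

```bash
python3 -m handwheel '[{"delta_pos":[-2,0,-2.3],"twist":[0,-0.02,0],"jaw":0.6},{"delta_pos":[-4.6,0,-5.3],"twist":[0,-0.04,0],"jaw":0.6},{"delta_pos":[-7.2,0,-8.3],"twist":[0,-0.06,0],"jaw":0.6},{"delta_pos":[-9.8,0,-11.3],"twist":[0,-0.08,0],"jaw":0.6},{"delta_pos":[-12.4,0,-14.3],"twist":[0,-0.1,0],"jaw":0.6},{"delta_pos":[-15,0,-17.3],"twist":[0,-0.12,0],"jaw":0.6},{"delta_pos":[-17.6,0,-20.3],"twist":[0,-0.14,0],"jaw":0.6},{"delta_pos":[-20.2,0,-23.3],"twist":[0,-0.16,0],"jaw":0.6},{"delta_pos":[-22.8,0,-26.3],"twist":[0,-0.18,0],"jaw":0.6},{"delta_pos":[-25.4,0,-29.3],"twist":[0,-0.19,0],"jaw":0.6}]'
python3 - <<'E'
from h import *
p=b2w(-175,-5); plan(-11.8,[*p,128])
E
```

```text
time_s: 0.98
eef_pos: [375.1, 135.2, 231.4]
ee_rot: [-0.548, 0.549, 0.446, -0.446]
force: [0.7, 0.9, 0.0]
grip_width: 0.602
t 0.9833 pos [375.1 135.2 231.4] F [0.7 0.9 0. ] grip 0.6
delta cm [-6.91 10.34 -5.52] twist [0.    0.001 0.   ]
tool axes in world (cols)
 [[ 0.203  0.    -0.979]
 [ 0.979  0.     0.203]
 [ 0.    -1.    -0.   ]]
```

```bash
python3 -m handwheel '[{"delta_pos":[-1.8,0,-1.4],"twist":[0,0,0],"jaw":0.6},{"delta_pos":[-3.6,0,-2.8],"twist":[0,0,0],"jaw":0.6},{"delta_pos":[-5.4,1,-4.2],"twist":[0,0,0],"jaw":0.6},{"delta_pos":[-6.9,3,-5.5],"twist":[0,0,0],"jaw":0.6},{"delta_pos":[-6.9,5,-5.5],"twist":[0,0,0],"jaw":0.6},{"delta_pos":[-6.9,7,-5.5],"twist":[0,0,0],"jaw":0.6},{"delta_pos":[-6.9,9,-5.5],"twist":[0,0,0],"jaw":0.6},{"delta_pos":[-6.9,10.3,-5.5],"twist":[0,0,0],"jaw":0.6},{"delta_pos":[-6.9,10.3,-5.5],"twist":[0,0,0],"jaw":0.6},{"delta_pos":[-6.9,10.3,-5.5],"twist":[0,0,0],"jaw":0.6}]'
python3 - <<'E'
from h import *
plan(-11.8,[*b2w(-135,-6.5),128])
cap('side','side1');d=cap('wrist','wrist1')
a=cv2.imread('pics/side1.png')[100:300,150:400]; cv2.imwrite('pics/side1c.png',cv2.resize(a,None,fx=3,fy=3))
E
```

```text
time_s: 1.82
eef_pos: [414.5, 58.3, 128.3]
ee_rot: [0.549, -0.548, -0.446, 0.446]
force: [-0.2, 0.2, 0.6]
grip_width: 0.599
t 1.8167 pos [414.5  58.3 128.3] F [-0.2  0.2  0.6] grip 0.6
delta cm [-0.16  0.03 -4.12] twist [-0.001  0.    -0.   ]
tool axes in world (cols)
 [[ 0.204 -0.001 -0.979]
 [ 0.979  0.     0.204]
 [-0.    -1.     0.001]]
```

View pics/side1c.png

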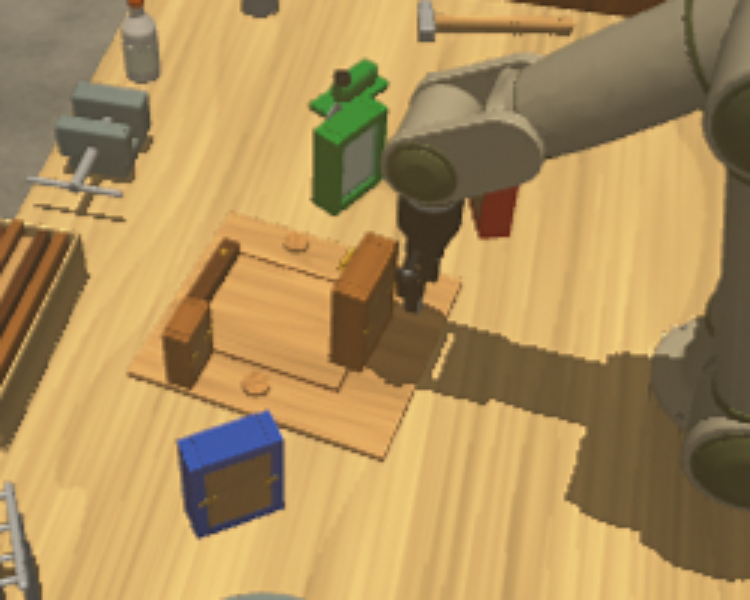

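View pics/wrist1.png

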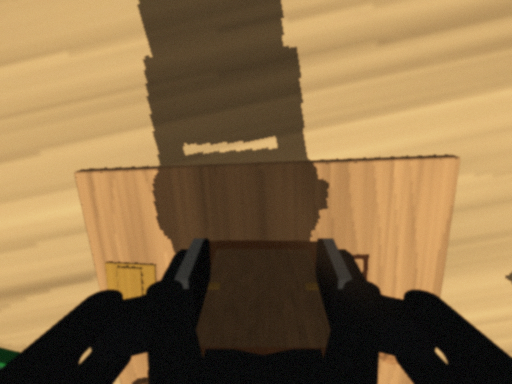

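```bash
python3 -m handwheel '[{"delta_pos":[-0.1,0,-1],"twist":[0,0,0],"jaw":0.6},{"delta_pos":[-0.1,0,-2],"twist":[0,0,0],"jaw":0.6},{"delta_pos":[-0.1,0,-2.8],"twist":[0,0,0],"jaw":0.6},{"delta_pos":[-0.1,0,-3.1],"twist":[0,0,0],"jaw":0.6},{"delta_pos":[-0.1,0,-3.4],"twist":[0,0,0],"jaw":0.6},{"delta_pos":[-0.1,0,-3.7],"twist":[0,0,0],"jaw":0.6},{"delta_pos":[-0.1,0,-4.0],"twist":[0,0,0],"jaw":0.6},{"delta_pos":[-0.1,0,-4.3],"twist":[0,0,0],"jaw":0.6},{"delta_pos":[-0.1,0,-4.6],"twist":[0,0,0],"jaw":0.6},{"delta_pos":[-0.1,0,-4.9],"twist":[0,0,0],"jaw":0.6}]'
python3 - <<'E'
from h import *
cap('side','side2')
a=cv2.imread('pics/side2.png')[150:270,180:330]; cv2.imwrite('pics/side2c.png',cv2.resize(a,None,fx=5,fy=5))
print(w2b(telemetry.sense()['eef_pos']))
E
```

```text
time_s: 2.75
eef_pos: [462.5, 47.3, 128.3]
ee_rot: [0.549, -0.549, -0.446, 0.446]
force: [-0.5, 0.4, 1.1]
grip_width: 0.599
[-126.33456557   -6.24332736]
```

View pics/side2c.png

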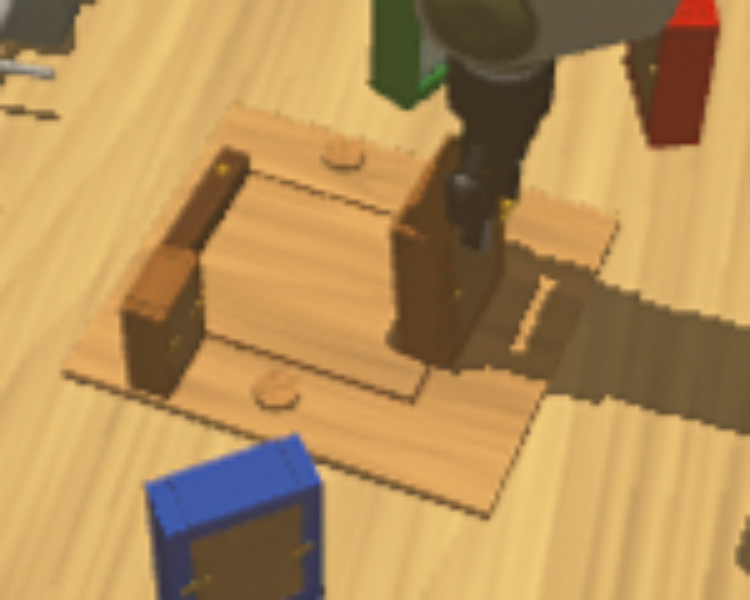

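```bash
python3 -m handwheel '[{"delta_pos":[0,0,-0.3],"twist":[0,0,0],"jaw":0.6},{"delta_pos":[0,0,-0.6],"twist":[0,0,0],"jaw":0.6},{"delta_pos":[0,0,-0.9],"twist":[0,0,0],"jaw":0.6},{"delta_pos":[0,0,-1.2],"twist":[0,0,0],"jaw":0.6},{"delta_pos":[0,0,-1.5],"twist":[0,0,0],"jaw":0.6},{"delta_pos":[0,0,-1.7],"twist":[0,0,0],"jaw":0.6},{"delta_pos":[0,0,-1.9],"twist":[0,0,0],"jaw":0.6},{"delta_pos":[0,0,-2.1],"twist":[0,0,0],"jaw":0.6},{"delta_pos":[0,0,-2.3],"twist":[0,0,0],"jaw":0.6},{"delta_pos":[0,0,-2.5],"twist":[0,0,0],"jaw":0.6}]'
python3 - <<'E'
from h import *
cap('side','side3')
a=cv2.imread('pics/side3.png')[150:270,180:330]; cv2.imwrite('pics/side3c.png',cv2.resize(a,None,fx=5,fy=5))
print(w2b(telemetry.sense()['eef_pos']))
E
```

```text
time_s: 3.63
eef_pos: [487.0, 42.2, 128.3]
ee_rot: [0.549, -0.549, -0.446, 0.446]
force: [0.2, 0.1, -0.1]
grip_width: 0.597
[-101.52416397   -7.27601397]
```

View pics/side3c.png

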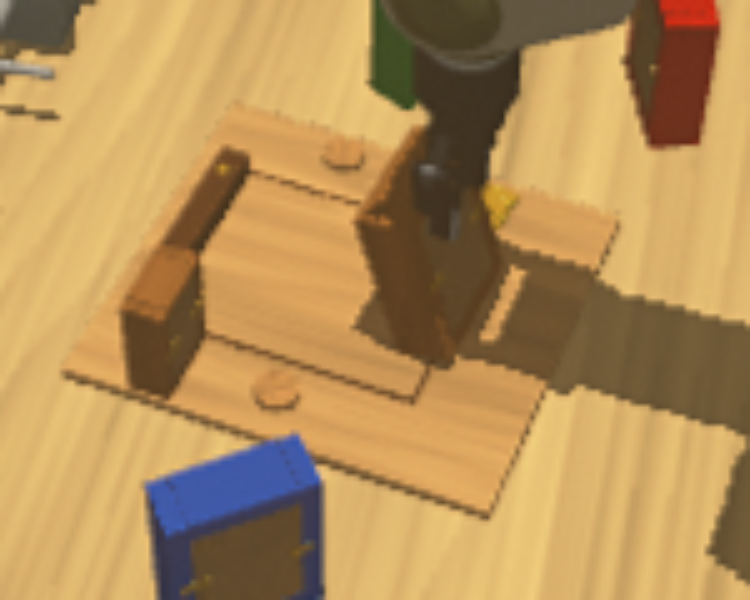

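The frame is tipping about its foot and not sliding. I'll continue slowly.

```bash
python3 -m handwheel '[{"delta_pos":[0,0,-0.2],"twist":[0,0,0],"jaw":0.6},{"delta_pos":[0,0,-0.4],"twist":[0,0,0],"jaw":0.6},{"delta_pos":[0,0,-0.6],"twist":[0,0,0],"jaw":0.6},{"delta_pos":[0,0,-0.8],"twist":[0,0,0],"jaw":0.6},{"delta_pos":[0,0,-1.0],"twist":[0,0,0],"jaw":0.6},{"delta_pos":[0,0,-1.2],"twist":[0,0,0],"jaw":0.6},{"delta_pos":[0,0,-1.4],"twist":[0,0,0],"jaw":0.6},{"delta_pos":[0,0,-1.6],"twist":[0,0,0],"jaw":0.6},{"delta_pos":[0,0,-1.8],"twist":[0,0,0],"jaw":0.6},{"delta_pos":[0,0,-2.0],"twist":[0,0,0],"jaw":0.6}]'
python3 - <<'E'
from h import *
cap('side','side4')
a=cv2.imread('pics/side4.png')[150:270,180:330]; cv2.imwrite('pics/side4c.png',cv2.resize(a,None,fx=5,fy=5))
print(w2b(telemetry.sense()['eef_pos']))
E
```

```text
time_s: 4.52
eef_pos: [506.6, 38.1, 128.3]
ee_rot: [-0.549, 0.549, 0.446, -0.446]
force: [-0.0, -0.4, 0.1]
grip_width: 0.601
[-81.5580367   -8.08889535]
```

View pics/side4c.png

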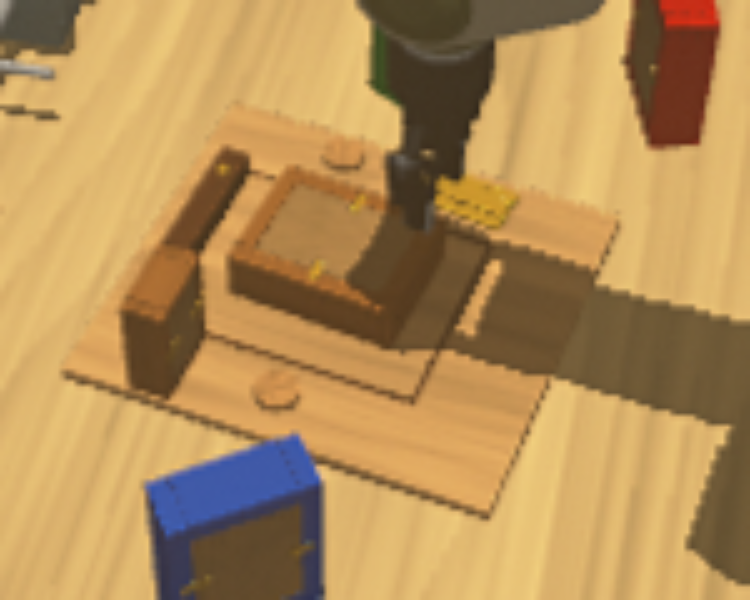

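Run:
```python
from h import *
d=cap('top','top4'); s=pickle.load(open('side4.pkl','rb'))
cv2.imwrite('pics/top4c.png',cv2.resize(cv2.imread('pics/top4.png')[115:245,190:310],None,fx=4.5,fy=4.5,interpolation=cv2.INTER_CUBIC))
for p,z in(((290,165),57),((230,262),57),((388,315),57),((232,290),12),((388,345),12)): print(w2b(onz(s,p[0]/5+179.6,p[1]/5+149.6,z)).round(1))
plan(-9.4,[*b2w(-120,-9),128])
```

```text
[ 61.9 -68.8]
[63.  45.3]
[-69.8  48.3]
[67.3 35.9]
[-67.8  40.8]
t 4.6167 pos [506.6  38.  128.3] F [-0.7 -0.6 -0.8] grip 0.6
delta cm [-0.25  0.03  3.81] twist [ 0.    -0.042 -0.   ]
tool axes in world (cols)
 [[ 0.204  0.    -0.979]
 [ 0.979 -0.     0.204]
 [-0.    -1.    -0.   ]]
```

View pics/top4c.png

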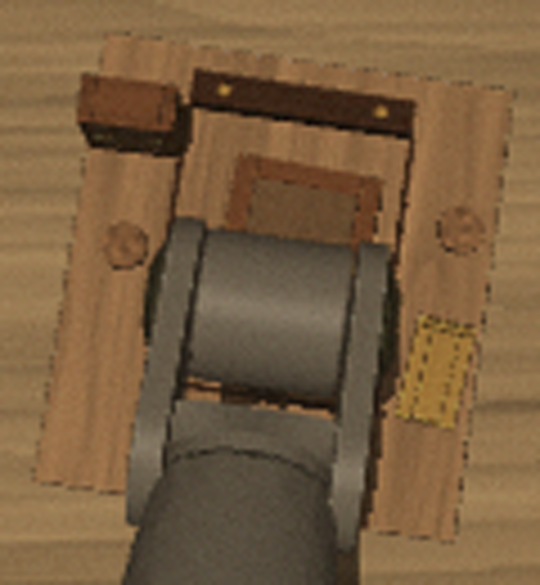

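```bash
python3 -m handwheel '[{"delta_pos":[-0.2,0,1.5],"twist":[0,-0.01,0],"jaw":0.6},{"delta_pos":[-0.3,0,3.5],"twist":[0,-0.03,0],"jaw":0.6},{"delta_pos":[-0.4,0,4.3],"twist":[0,-0.042,0],"jaw":0.6},{"delta_pos":[-0.4,2,4.3],"twist":[0,-0.042,0],"jaw":0.6},{"delta_pos":[-0.4,4,4.3],"twist":[0,-0.042,0],"jaw":0.6},{"delta_pos":[-0.4,6,4.3],"twist":[0,-0.042,0],"jaw":0.6},{"delta_pos":[-0.4,8,4.3],"twist":[0,-0.042,0],"jaw":0.6},{"delta_pos":[-0.4,9.3,4.3],"twist":[0,-0.042,0],"jaw":0.6},{"delta_pos":[-0.4,9.3,4.3],"twist":[0,-0.042,0],"jaw":0.6},{"delta_pos":[-0.4,9.3,4.3],"twist":[0,-0.042,0],"jaw":0.6}]'
python3 - <<'E'
from h import *
d=cap('top','top5'); s=cap('side','side5')
cv2.imwrite('pics/top5c.png',cv2.resize(cv2.imread('pics/top5.png')[115:245,190:310],None,fx=4.5,fy=4.5,interpolation=cv2.INTER_CUBIC))
cv2.imwrite('pics/side5c.png',cv2.resize(cv2.imread('pics/side5.png')[165:255,185:315],None,fx=6,fy=6,interpolation=cv2.INTER_CUBIC))
print(w2b(telemetry.sense()['eef_pos']));plan(-9.4,[*b2w(-88,-11),34])
E
```

```text
time_s: 5.45
eef_pos: [463.6, 42.9, 35.3]
ee_rot: [0.539, -0.539, -0.457, 0.458]
force: [1.3, -0.4, 0.0]
grip_width: 0.601
[-124.43470781  -10.29273593]
t 5.55 pos [464.2  42.9  36.2] F [0.4 0.1 0.6] grip 0.6
delta cm [-0.07  0.23 -3.64] twist [ 0.002  0.    -0.   ]
tool axes in world (cols)
 [[ 0.163  0.002 -0.987]
 [ 0.987 -0.     0.163]
 [-0.    -1.    -0.002]]
```

View pics/top5c.png

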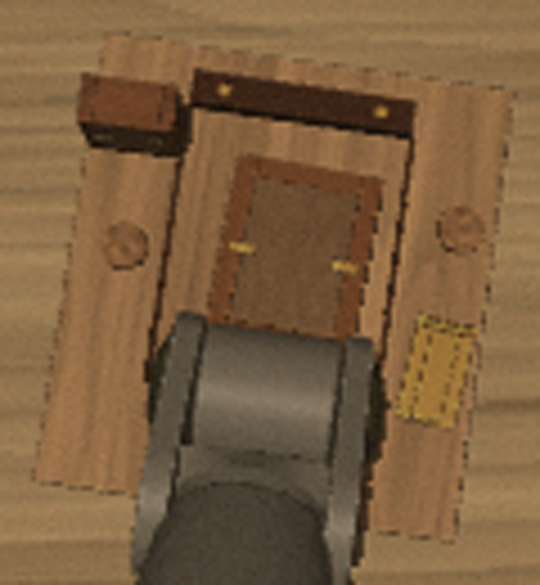

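View pics/side5c.png

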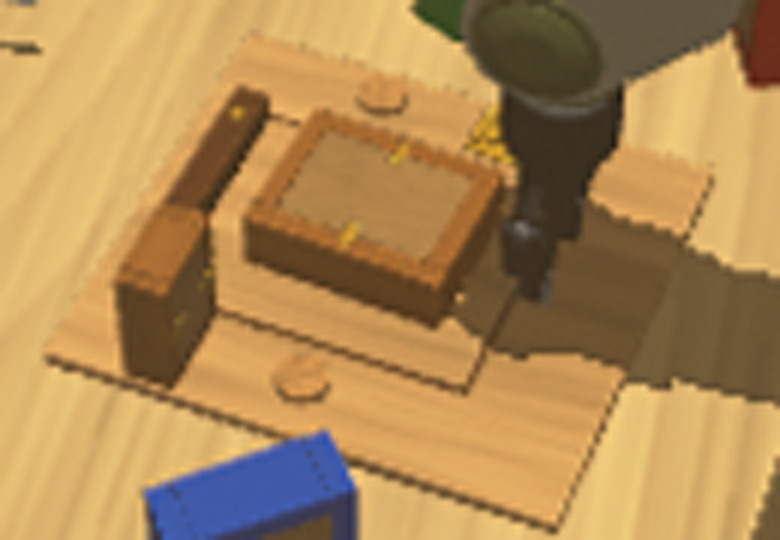

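Run:
```python
from h import *
d=pickle.load(open('top5.pkl','rb')); s=pickle.load(open('side5.pkl','rb'))
print('top',[w2b(onz(d,u/4.5+189.6,v/4.5+114.6,57)).round(1) for u,v in[(238,155),(384,178),(208,318)]])
print('side',[w2b(onz(s,u/6+184.6,v/6+164.6,57)).round(1) for u,v in[(317,108),(247,215),(435,290),(503,183)]])
```

```text
top [array([66.4, 39.2]), array([ 64.8, -70.6]), array([-57.3,  43.3])]
side [array([ 62.5, -68.6]), array([65.8, 37.7]), array([-70.1,  50. ]), array([-77.4, -52.5])]
```

```bash
python3 -m handwheel '[{"delta_pos":[-0.1,0,-1],"twist":[0,0,0],"jaw":0.6},{"delta_pos":[-0.1,0,-2],"twist":[0,0,0],"jaw":0.6},{"delta_pos":[-0.1,0,-2.8],"twist":[0,0,0],"jaw":0.6},{"delta_pos":[-0.1,0,-3.2],"twist":[0,0,0],"jaw":0.6},{"delta_pos":[-0.1,0,-3.5],"twist":[0,0,0],"jaw":0.6},{"delta_pos":[-0.1,0,-3.8],"twist":[0,0,0],"jaw":0.6},{"delta_pos":[-0.1,0,-4.1],"twist":[0,0,0],"jaw":0.6},{"delta_pos":[-0.1,0,-4.4],"twist":[0,0,0],"jaw":0.6},{"delta_pos":[-0.1,0,-4.7],"twist":[0,0,0],"jaw":0.6},{"delta_pos":[-0.1,0,-5.0],"twist":[0,0,0],"jaw":0.6}]'
python3 - <<'E'
from h import *
print(w2b(telemetry.sense()['eef_pos']))
d=cap('top','top6'); s=cap('side','side6')
a=cv2.resize(cv2.imread('pics/top6.png')[115:245,190:310],None,fx=3,fy=3,interpolation=cv2.INTER_CUBIC)
b=cv2.resize(cv2.imread('pics/side6.png')[165:255,185:285],None,fx=4.33333,fy=4.33333,interpolation=cv2.INTER_CUBIC)
h=min(len(a),len(b)); cv2.imwrite('pics/c6.png',np.hstack([a[:h],b[:h]]))
E
```

```text
time_s: 6.38
eef_pos: [512.5, 33.8, 35.3]
ee_rot: [0.539, -0.539, -0.457, 0.458]
force: [-3.5, -0.5, 2.4]
grip_width: 0.598
[-75.300792  -11.2825472]
```

View pics/c6.png

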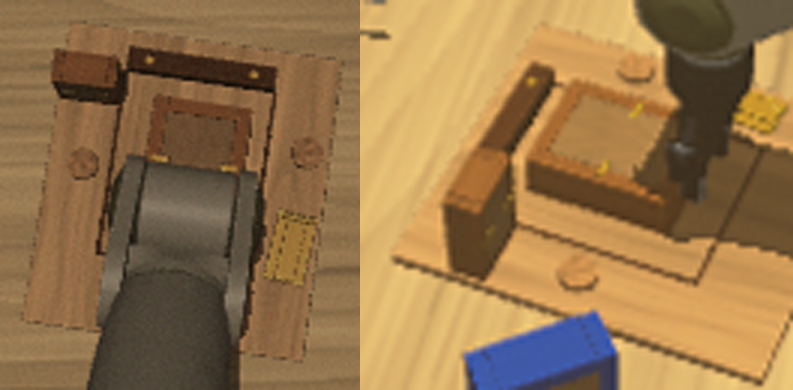

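Two-finger contact is made and the frame is moving squarely toward the strip, at about 3.5 N.

```bash
python3 -m handwheel '[{"delta_pos":[0,0,-0.3],"twist":[0,0,0],"jaw":0.6},{"delta_pos":[0,0,-0.6],"twist":[0,0,0],"jaw":0.6},{"delta_pos":[0,0,-0.9],"twist":[0,0,0],"jaw":0.6},{"delta_pos":[0,0,-1.2],"twist":[0,0,0],"jaw":0.6},{"delta_pos":[0,0,-1.5],"twist":[0,0,0],"jaw":0.6},{"delta_pos":[0,0,-1.7],"twist":[0,0,0],"jaw":0.6},{"delta_pos":[0,0,-1.9],"twist":[0,0,0],"jaw":0.6},{"delta_pos":[0,0,-2.1],"twist":[0,0,0],"jaw":0.6},{"delta_pos":[0,0,-2.2],"twist":[0,0,0],"jaw":0.6},{"delta_pos":[0,0,-2.3],"twist":[0,0,0],"jaw":0.6}]'
python3 - <<'E'
from h import *
print(w2b(telemetry.sense()['eef_pos']))
d=cap('top','top7'); s=cap('side','side7')
a=cv2.resize(cv2.imread('pics/top7.png')[115:245,190:310],None,fx=3,fy=3,interpolation=cv2.INTER_CUBIC)
b=cv2.resize(cv2.imread('pics/side7.png')[165:255,185:285],None,fx=4.33333,fy=4.33333,interpolation=cv2.INTER_CUBIC)
h=min(len(a),len(b)); cv2.imwrite('pics/c7.png',np.hstack([a[:h],b[:h]]))
E
```

```text
time_s: 7.32
eef_pos: [535.4, 30.1, 35.2]
ee_rot: [0.539, -0.539, -0.457, 0.457]
force: [-2.1, -0.9, -1.0]
grip_width: 0.6
[-52.11245016 -11.22003418]
```

View pics/c7.png

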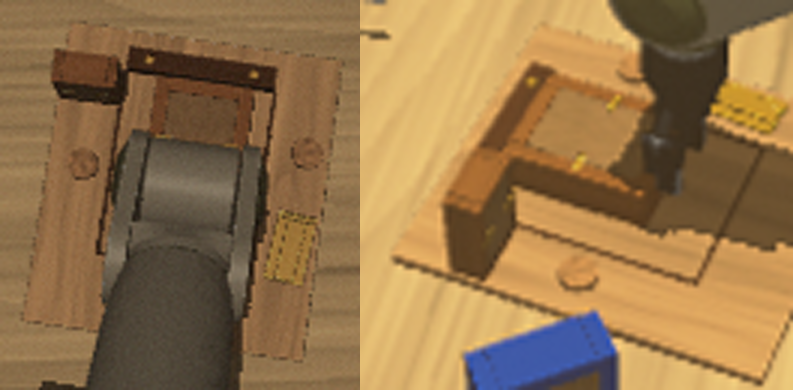

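A small gap remains. I'll creep forward 1 mm per row and watch the force.

```bash
python3 -m handwheel '[{"delta_pos":[0,0,-0.1],"twist":[0,0,0],"jaw":0.6},{"delta_pos":[0,0,-0.2],"twist":[0,0,0],"jaw":0.6},{"delta_pos":[0,0,-0.3],"twist":[0,0,0],"jaw":0.6},{"delta_pos":[0,0,-0.4],"twist":[0,0,0],"jaw":0.6},{"delta_pos":[0,0,-0.5],"twist":[0,0,0],"jaw":0.6},{"delta_pos":[0,0,-0.5],"twist":[0,0,0],"jaw":0.6},{"delta_pos":[0,0,-0.6],"twist":[0,0,0],"jaw":0.6},{"delta_pos":[0,0,-0.6],"twist":[0,0,0],"jaw":0.6},{"delta_pos":[0,0,-0.7],"twist":[0,0,0],"jaw":0.6},{"delta_pos":[0,0,-0.7],"twist":[0,0,0],"jaw":0.6}]'
python3 - <<'E'
from h import *
print(w2b(telemetry.sense()['eef_pos']),telemetry.sense()['force'])
E
```

```text
time_s: 8.25
eef_pos: [542.4, 28.9, 35.3]
ee_rot: [-0.539, 0.539, 0.457, -0.457]
force: [-2.9, 2.0, 1.1]
grip_width: 0.6
[-45.0232187  -11.20104227] [-2.9191676   1.99229443  1.06154615]
```

```bash
python3 -m handwheel '[{"delta_pos":[0,0,-0.05],"twist":[0,0,0],"jaw":0.6},{"delta_pos":[0,0,-0.1],"twist":[0,0,0],"jaw":0.6},{"delta_pos":[0,0,-0.15],"twist":[0,0,0],"jaw":0.6},{"delta_pos":[0,0,-0.2],"twist":[0,0,0],"jaw":0.6},{"delta_pos":[0,0,-0.2],"twist":[0,0,0],"jaw":0.6},{"delta_pos":[0,0,-0.25],"twist":[0,0,0],"jaw":0.6},{"delta_pos":[0,0,-0.25],"twist":[0,0,0],"jaw":0.6},{"delta_pos":[0,0,-0.3],"twist":[0,0,0],"jaw":0.6},{"delta_pos":[0,0,-0.3],"twist":[0,0,0],"jaw":0.6},{"delta_pos":[0,0,-0.3],"twist":[0,0,0],"jaw":0.6}]'
python3 - <<'E'
from h import *
st=telemetry.sense(); print(w2b(st['eef_pos']),st['force'],st['wrist_torque'])
d=cap('top','top8'); s=cap('side','side8')
a=cv2.resize(cv2.imread('pics/top8.png')[125:175,205:295],None,fx=8,fy=8,interpolation=cv2.INTER_CUBIC)
cv2.imwrite('pics/c8.png',a)
E
```

```text
time_s: 9.08
eef_pos: [543.0, 28.9, 35.3]
ee_rot: [0.541, -0.538, -0.456, 0.459]
force: [-16.2, 1.5, 11.9]
grip_width: 0.601
[-44.42910544 -11.14968585] [-16.22638822   1.50857672  11.93366224] [ 0.17634297  2.3663337  -0.07961439]
```

View pics/c8.png

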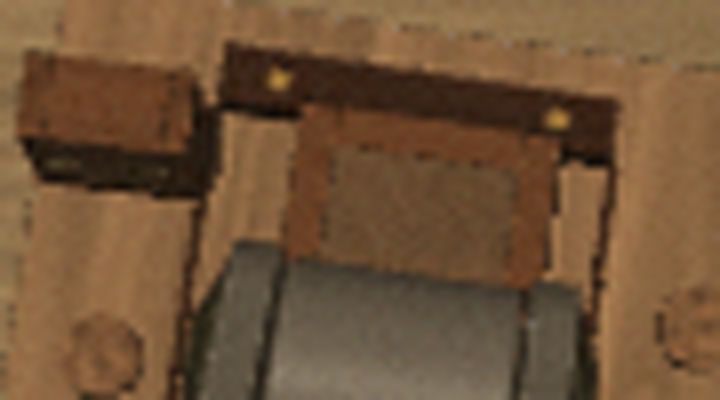

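Seated: the force rose to 16 N and the TCP stopped. I'll back straight off, raise the arm and inspect.

```bash
python3 -m handwheel '[{"delta_pos":[0,0,0.1],"twist":[0,0,0],"jaw":0.6},{"delta_pos":[0,0,0.4],"twist":[0,0,0],"jaw":0.6},{"delta_pos":[0,0,1],"twist":[0,0,0],"jaw":0.6},{"delta_pos":[0,0,2.5],"twist":[0,0,0],"jaw":0.6},{"delta_pos":[0,0,5],"twist":[0,0,0],"jaw":0.6},{"delta_pos":[0,0,8],"twist":[0,0,0],"jaw":0.6},{"delta_pos":[0,-3,11],"twist":[0,0,0],"jaw":0.6},{"delta_pos":[0,-6,14],"twist":[0,0,0],"jaw":0.6},{"delta_pos":[0,-9,16],"twist":[0,0,0],"jaw":0.6},{"delta_pos":[0,-12,18],"twist":[0,0,0],"jaw":0.6}]'
python3 - <<'E'
from h import *
d=cap('top','top9'); s=cap('side','side9')
cv2.imwrite('pics/t9.png',cv2.resize(cv2.imread('pics/top9.png')[125:225,195:305],None,fx=6,fy=6,interpolation=cv2.INTER_CUBIC))
cv2.imwrite('pics/s9.png',cv2.resize(cv2.imread('pics/side9.png')[165:255,185:315],None,fx=6,fy=6,interpolation=cv2.INTER_CUBIC))
E
```

```text
time_s: 10.02
eef_pos: [366.1, 58.1, 156.5]
ee_rot: [-0.539, 0.539, 0.458, -0.457]
force: [0.6, 0.0, 0.3]
grip_width: 0.597
```

View pics/t9.png

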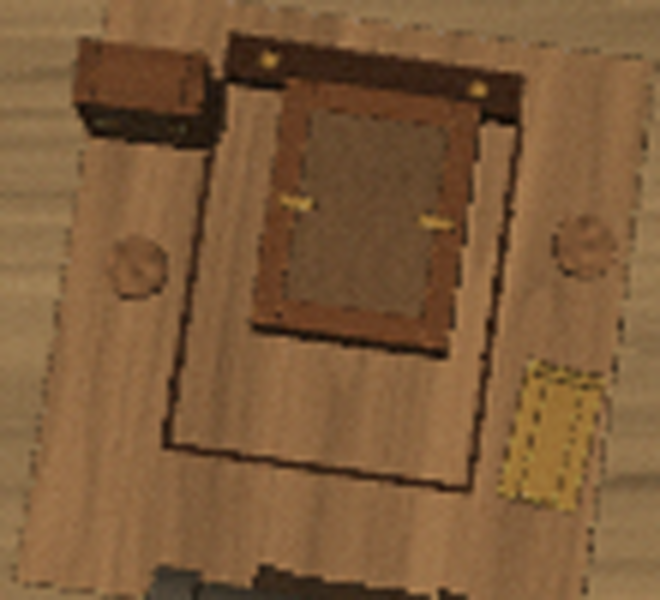

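View pics/s9.png

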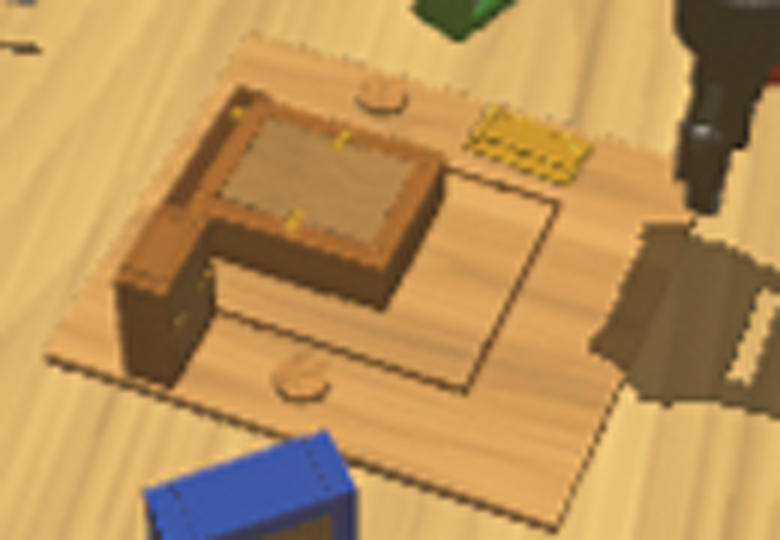

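Run:
```python
from h import *
d=pickle.load(open('top9.pkl','rb')); s=pickle.load(open('side9.pkl','rb'))
print('top',[w2b(onz(d,u/6+194.6,v/6+124.6,57)).round(1) for u,v in[(285,80),(480,106),(445,347),(254,322)]])
print('side',[w2b(onz(s,u/6+184.6,v/6+164.6,57)).round(1) for u,v in[(445,157),(383,270)]])
P=pts(d); m=(P[...,2]>47)&(P[...,2]<68); 
q=w2b(P[m]); zz=P[m][:,2]; k=(abs(q[:,0]-35)<95)&(abs(q[:,1]+10)<75); print(k.sum(),zz[k].mean(),cv2.minAreaRect(q[k].astype(np.float32)))
# bystanders drift vs start
a=pickle.load(open('top0.pkl','rb'))['frame'].astype(int); df=abs(a-d['frame'].astype(int)).sum(-1)
for n,(u,v) in dict(small=(218,141),pad0=(217,170),pad1=(292,166),easel=(288,197)).items(): print(n,df[v-8:v+8,u-8:u+8].mean().round(1))
```

```text
top [array([103.6,  45.9]), array([104.6, -64. ]), array([-32.4, -63.4]), array([-33.7,  43.1])]
side [array([-33.7, -59.6]), array([-33.5,  47.2])]
1365 56.83874158258426 ((36.49307632446289, -9.4033203125), (141.63519287109375, 109.85710906982422), 0.2437814623117447)
small 8.2
pad0 7.9
pad1 7.5
easel 7.9
```

```bash
python3 -c "
from rig import ctrl; print(ctrl.finish_job())"
```

```text
the job is handed in; nothing more can be done
None
```

The larger oak frame now lies glass side down with its end square against the stop strip. I handed the job in after about 10 s of the 51 s allowed.

- **Tipping:** I pushed high on the card back with two part-open fingers until the frame fell over by itself. It landed inside the rectangle, about 39 mm short of the strip.
- **Pushing:** I then pushed it flat along the board. At the strip the force rose to about 16 N along the push and the tool stopped moving. I backed straight off and raised the arm clear.
- **Last checks in board coordinates:** The end measures x ≈ 104–105 mm against the stop face at 105 mm. The frame is square to within about 0.3°, its sides are at y ≈ -64 and +46 mm (lines at ±85 mm), and its top is at about 57 mm, so it lies flat.
- **Other things:** The smaller frame, both cork pads and the easel back show no change beyond camera noise. I did not run a before-and-after comparison on the oak square, tacker or mat cutter, but the arm never worked near them.
- **Small disagreements:** The two cameras placed the board about 7 mm apart sideways and 0.5° apart in yaw, so I used their average. The top view then read the stop face at about 102.7 mm rather than 105 mm. I took seating at the strip from the force rise as well as the pictures.

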